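# Stand the counter pen in the teller's cup, leaning to the front

## Task

Draw the round black pen (not the flat letter opener) out of its sloping tube under the clear shelf and lower it gently, point down, into the deep cup, keeping hold of it until its point is down at the cup's floor. Leave it leaning against the side of the rim that is farthest from the white sign plate, fairly square to the plate rather than off to one side, and let go. Do not shift or tip the cup, and leave the opener, the banknote bundle and the stamp where they are.

Things in the scene. Friction and masses are not known exactly. Their poses are not given: they have to be found in the camera images.
- pen: loose round pen: black with a thin steel band, 200 mm long, 14 mm diameter, about 45 g; the lowest 22 mm taper to a blunt point 5 mm across. Origin at the point, z along the pen to its blunt top. At the start it stands point down in one of the holder's two tubes (either one), leaning 35 degrees from vertical towards holder -x, its top 85 to 90 mm protruding; it slides out freely along the tube.
- pen_top (a point): centre of the pen's blunt top end, 200 mm along its z axis from the point
- opener: flat letter opener, 178 mm long: steel blade 14 x 3 mm, black flat handle 60 mm long, 20 x 9 mm. It stands in the other tube and must stay there. Origin at the blade's tip, z along it to the handle
- holder: fixed pen holder, origin on the table under its foot plate (10 mm thick, x -55..115, y -100..100 mm). Its -x side faces the robot within 20 degrees. Two aluminium tubes (27 mm outside, 21 mm inside diameter, 115 mm long) at y = -45 and +45 mm, sloping 35 degrees from vertical with mouths towards -x: lower end centre at x 60, z 30 mm, mouth centre at x -6, z 124 mm.
- shelf_edge (a point): middle of the lower front edge of the holder's clear shelf (solid, steel front edge; holder x -25..115, y -100..100, z 249..259 mm; two posts at the back, x 100, y -90 and +90 mm). The pen's top is about 30 mm in front (-x) of this edge and 55 mm below it: a tool pointing straight down meets the shelf; come in from -x, tilted along the pen.
- caddy: loose steel desk caddy, 0.9 kg: round cup and upright sign plate on a base plate 8 mm thick (x -58..62, y -55..55 mm). Origin on the table under the cup's centre, z up. Cup: 84 mm outside, 76 mm inside diameter, inner floor at z 13, rim at z 123 mm. White sign plate at x = +55 mm, 4 mm thick, 110 mm wide, top at z 170 mm. Its -x side faces the robot within 35 degrees.
- cup_floor (a point): centre of the cup's inner floor, 13 mm above the table
- rim_front (a point): the spot on the cup's rim (caddy x -40, z 123 mm), farthest from the sign plate, where the pen must lean
- bundle: bystander: strapped banknote bundle lying flat, 75 x 155 x 24 mm; origin under its centre
- stamp: bystander: rubber stamp with a wooden knob, 50 x 70 mm base, 83 mm high; origin under its centre
There are look-alikes about, which are no part of the job. What is shaped like the caddy but blue or red is not meant.

How it is judged:
By the outcome, as a careful person would: the job done as asked, in the order asked, and still so for the second after the job is handed in, with the robot touching nothing.
It also fails if it takes over 58 s, if anything falls off the work surface, if the arm or the gripper's body presses on something with over 40 N, if the wrist force passes 120 N, or if a joint passes its speed limit or range.

## Robot

A 7-joint arm with a two-finger parallel gripper is mounted at the origin on the work surface. World frame = base frame: x ahead of the robot, y to its left, z up, the work surface at z = 0. Lengths are in m, angles in rad, forces in N, time in s.
With the tool pointing down it reaches from about 0.4 to 0.85 m from the base axis. Payload 10.4 kg.
Tool frame: the origin (TCP) lies at the very end of the fingers, on their centre line; the grasp point (between the pads) lies 19 mm behind it; z points along the fingers, x is the direction in which the jaws open and shut, and the axes are right-handed (so a half turn about z gives the same grasp; the last joint's range is limited). The gripper opens to 85 mm and grips with 20 to 120 N. Pads are 22 mm wide; open, the fingers measure 114 mm over their backs; the gripper's body (76 mm by 85 mm) begins 54 mm behind the grasp point. The pads swing forward as they close: fully open they stand 13 mm farther back than shut.
Start: joints at [1.08, 0.332, -0.065, 1.46, 0.022, 1.35, -0.088], TCP at [0.282, -0.558, 0.231] pointing down, gripper open.
Joint ranges: [-2.6, 2.6], [-0.5, 2.12], [-1.47, 1.34], [0.16, 2.42], [-1.27, 4.41], [0.06, 2.06], [-2.6, 2.6]. Speed limits (rad/s): [2.22, 2.22, 2.79, 2.79, 3.14, 3.14, 3.14].

## Interface

Orientations are given as a unit quaternion [x, y, z, w].
In Python, from workcell import manip, cams gives the robot as it stands.
- The arm moves only by the tool move_arm, never from a script. Its argument "moves" is a list of rows, each a list of 7 numbers: the turn, a rotation vector about the tool's x, y, z in degrees, then the shift along the tool's x, y, z in m, then the finger opening in m, from 0 to 0.0854. A call has 1 to 10 rows; each row is the pose to reach, as a shift and turn from the pose commanded when the call began, along the tool's axes at that moment; what a row does not reach only later rows make up. A row lasts 1/10 s, in which the tool goes at most 50 mm and 8.59 degrees, less where a joint would pass 70% of its speed; a pose out of reach is approached as far as the arm can. A call with a gripper value outside its range is refused whole. The fingers move at their own pace and stop on an object; "grip_force" is the grip in N (left out, the last holds). Time passes only in rows, so rows that repeat a pose let the fingers close. It gives the time, the measured TCP pose, the force and the opening at its end, in the units of the state.
- manip.get_obs(): the state, without advancing time (a new reading comes with each control period).
- cams.camera(name): name is "scene" or "top" or "wrist"; returns the picture (384x512x3 uint8, red, green, blue); there is no depth.
- cams.camera_params(name): a dict with "fx", "fy", "cx", "cy" (pixels), "xyz" and "rotation" of the camera in the world. Camera axes: x right, y up, looking along -z (the intrinsics and any distortion apply to the point x, -y, -z); pixel columns grow to the right and rows downward; lengths in m; the calibration is good to about 2 mm. A picture is of the moment at which its call begins: read the wrist's pose just before it. camera_params takes no time and is no camera call; for the wrist camera it gives the pose at the moment of the call.
- manip.hand_in(): hands the job in, once; it reports no verdict.
The state is a dict: "clock": time; "joint_pos": joint angles; "joint_velocities": joint speeds; "tau": joint torques, N m; "position": TCP position; "ee_rot": TCP orientation; "ft_force": force on the tool from outside, world axes, zero at the start; "torque": the same for the moment, N m; "grip_width": opening from 0.0 (shut) to 1.0 (fully open).
Only numpy, scipy, OpenCV 4.12 (cv2) and the standard library are available. Lean on these libraries where they do the work, as an engineer would, in place of code of your own. Each camera call takes 0.05 s, during which the arm holds its last target. There are 200 camera calls.

## Working session

There is one attempt and no reset: what is moved stays moved. The work goes in short steps, Python scripts to look and compute and a tool call to move; the robot and the scene stay as the last step left them, time stands still between calls to the robot, and variables do not carry over. Pictures are saved under pics/ and viewed, about 8 in all and at most 12, crops included, and the job is handed in when it is done.

Besides the shell and the picture viewer there is one more tool, called as name(argument=value, ...) on one line, values as JSON. move_arm: Moves the arm, as the interface text tells. Its arguments: {"type":"object","properties":{"moves":{"type":"array","items":{"type":"array","items":{"type":"number"}}},"grip_force":{"type":"number"}},"required":["moves"]}

```bash
ls; mkdir -p pics; python3 - <<'E'
from workcell import manip, cams
import cv2,numpy as np
o=manip.get_obs(); print({k:np.round(v,3).tolist() for k,v in o.items()})
for n in("scene","top"):
    im=cams.camera(n); cv2.imwrite(f"pics/{n}0.png",im[:,:,::-1]); print(n,cams.camera_params(n))
E
```

```text
pics
{'clock': 0.0, 'joint_pos': [1.08, 0.333, -0.065, 1.461, 0.022, 1.35, -0.088], 'joint_velocities': [0.001, -0.001, -0.002, -0.0, 0.001, 0.0, -0.001], 'tau': [0.0, -62.544, 0.049, -39.159, 0.016, 0.01, -0.0], 'position': [0.282, -0.558, 0.231], 'ee_rot': [0.852, -0.524, -0.001, -0.0], 'ft_force': [-0.572, 0.199, 0.076], 'torque': [-0.023, 0.034, -0.03], 'grip_width': 1.0}
scene {'fx': 396.2044074077886, 'fy': 396.2044074077886, 'cx': 266.52855577671374, 'cy': 198.62834499104838, 'xyz': array([ 1.16111889, -0.79652242,  0.96127484]), 'rotation': array([0.42549526, 0.12375701, 0.24562438, 0.86215234])}
top {'fx': 480.71938034253014, 'fy': 480.71938034253014, 'cx': 256.33165488718697, 'cy': 188.90743895583722, 'xyz': array([0.31327445, 0.09588291, 1.5658956 ]), 'rotation': array([-0.06317199,  0.0623157 ,  0.70454659, -0.70408818])}
```

View pics/scene0.png

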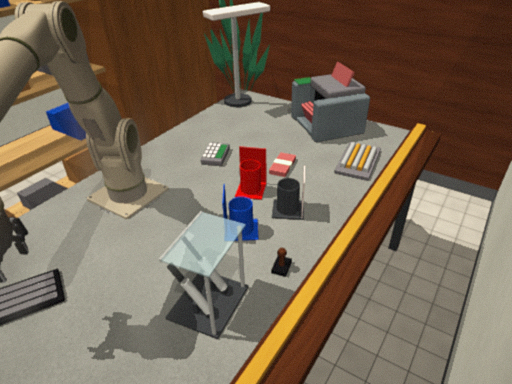

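View pics/top0.png

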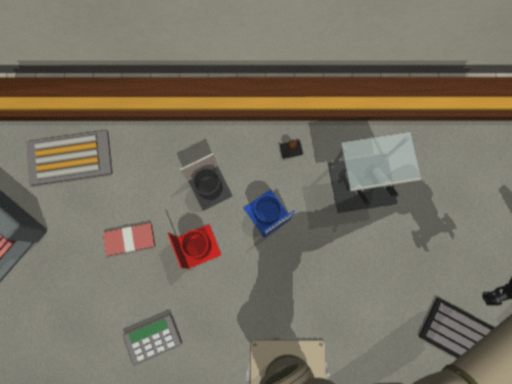

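The scene view shows a clear shelf with two tubes near (205,270). The black cup with the white plate is at (290,195), with look-alikes in red (252,180) and blue (240,215). The stamp is at (282,262) and the bundle at (283,163). In the top view the holder is at (375,175), the black caddy at (206,180), the blue one at (268,210) and the red one at (198,245). Next I'll take close crops for measuring.

```bash
cat > h.py <<'E'
import numpy as np,cv2
from scipy.spatial.transform import Rotation as R
from scipy.optimize import least_squares
def proj(p,P):
    c=R.from_quat(p["rotation"]).inv().apply(np.atleast_2d(P)-p["xyz"]); d=-c[:,2]
    return np.c_[p["cx"]+p["fx"]*c[:,0]/d, p["cy"]-p["fy"]*c[:,1]/d]
def ray(p,u,v):
    return R.from_quat(p["rotation"]).apply([(u-p["cx"])/p["fx"],-(v-p["cy"])/p["fy"],-1.])
def unp(p,u,v,z):
    d=ray(p,u,v); return p["xyz"]+d*(z-p["xyz"][2])/d[2]
def tri(views):  # [(params,u,v)...]
    A=np.zeros((3,3));b=np.zeros(3)
    for p,u,v in views:
        d=ray(p,u,v);d/=np.linalg.norm(d);M=np.eye(3)-np.outer(d,d);A+=M;b+=M@p["xyz"]
    return np.linalg.solve(A,b)
def place(x,y,th,pts):
    return R.from_euler('z',th).apply(np.atleast_2d(pts))+[x,y,0]
E
python3 - <<'E'
import cv2,numpy as np
t=cv2.imread("pics/top0.png");s=cv2.imread("pics/scene0.png")
f=lambda im,x,y,w,h,k:cv2.resize(im[y:y+h,x:x+w],None,fx=k,fy=k,interpolation=cv2.INTER_CUBIC)
a=f(t,320,125,100,75,4);b=f(t,170,135,100,75,4);c=f(s,155,205,100,75,4) ;c2=f(s,155,265,100,75,4)
cv2.imwrite("pics/crop1.png",np.vstack([np.hstack([a,b]),np.hstack([f(s,155,210,100,75,4),f(s,155,265,100,75,4)])]))
E
```

```text
(no output)
```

View pics/crop1.png

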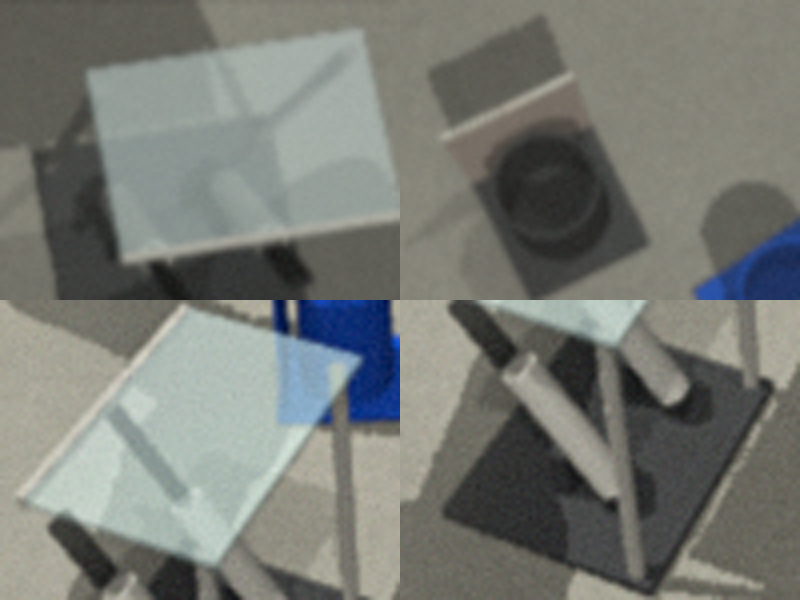

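```bash
python3 - <<'E'
from h import *
from workcell import cams
T=cams.camera_params("top");S=cams.camera_params("scene")
def fit(obs,x0):
    def f(q):
        return np.concatenate([(proj(p,place(*q,P))-uv).ravel() for p,P,uv in obs])
    r=least_squares(f,x0,loss="soft_l1");print(np.round(r.x,4),np.degrees(r.x[2]).round(1),np.round(r.fun,1));return r.x
sh=np.array([[.115,.1,.259],[.115,-.1,.259],[-.025,.1,.259]])
sh2=np.array([[-.025,-.1,.259],[-.025,.1,.259],[.115,.1,.259],[.115,-.1,.259]])
h=fit([(T,sh,np.array([[342,142.5],[410.5,132],[350.5,190.5]])),(S,sh2,np.array([[159.5,259.5],[200.5,211.2],[245,224.5],[209.5,276]]))],[.6,-.1,.1])
c=fit([(T,np.array([[.055,.055,.17],[.055,-.055,.17],[-.058,-.055,.008],[-.058,.055,.008],[0,0,.123]]),np.array([[180,169],[213.25,154],[232,195.75],[202.5,208.75],[207.5,181]]))],[.6,.3,.3])
t=np.tan(np.radians(35))
for y in(.045,-.045):
    ax=np.array([-np.sin(np.radians(35)),0,np.cos(np.radians(35))])
    m=np.array([-.006,y,.124]);pts=place(*h,[m,m+.065*ax,m+.0875*ax])
    print(np.round(pts,3).tolist(),proj(T,pts).round(0).tolist(),proj(S,pts).round(0).tolist())
print(place(*c,[-.04,0,.123]))
E
```

```text
[ 0.5851 -0.2591  0.1646] 9.4 [-0.7 -0.6  0.4 -1.4  0.7 -0.3 -0.8 -0.5 -0.4 -0.2  0.4 -1.1 -0.3 -0.4]
[0.5985 0.2505 0.4519] 25.9 [ 0.1  0.1  0.4 -0.6  0.6 -0.  -0.3  1.5 -1.1 -0.4]
[[0.572, -0.216, 0.124], [0.535, -0.222, 0.177], [0.522, -0.224, 0.196]] [[359.0, 189.0], [366.0, 198.0], [368.0, 201.0]] [[201.0, 260.0], [188.0, 243.0], [183.0, 237.0]]
[[0.587, -0.304, 0.124], [0.55, -0.311, 0.177], [0.537, -0.313, 0.196]] [[388.0, 184.0], [396.0, 193.0], [398.0, 196.0]] [[185.0, 282.0], [170.0, 265.0], [165.0, 259.0]]
[[0.56246642 0.23299711 0.123     ]]
```

```bash
cat >> h.py <<'E'
H=np.array([.5851,-.2591,.1646]);C=np.array([.5985,.2505,.4519])
def tool(yaw,tilt):  # tool z leans outward from down by tilt along heading yaw; jaws along the -y side
    h=np.array([np.cos(yaw),np.sin(yaw),0]);z=np.sin(tilt)*h+np.array([0,0,-np.cos(tilt)])
    x=np.array([np.sin(yaw),-np.cos(yaw),0]);return R.from_matrix(np.c_[x,np.cross(z,x),z])
def rel(o,Rt,pt):
    R0=R.from_quat(o["ee_rot"])
    return np.r_[(R0.inv()*Rt).as_rotvec(degrees=True).round(2),R0.inv().apply(pt-np.array(o["position"])).round(4)].tolist()
s35,c35=np.sin(np.radians(35)),np.cos(np.radians(35))
AX=R.from_euler('z',H[2]).apply([-s35,0,c35])
E
python3 - <<'E'
from h import *
from workcell import manip,cams
top=place(*H,[-.006-.0875*s35,.045,.124+.0875*c35])[0]
Rt=tool(H[2],np.radians(38)); g=top-.03*AX
tcp=g+.019*Rt.apply([0,0,1]); pre=tcp-.12*Rt.apply([0,0,1])
print(top,tcp,pre); o=manip.get_obs(); print(rel(o,Rt,pre))
w=cams.camera_params("wrist");R0=R.from_quat(o["ee_rot"])
print(R0.inv().apply(w["xyz"]-o["position"]),(R0.inv()*R.from_quat(w["rotation"])).as_matrix().round(2),w["fx"])
E
```

```text
[ 0.5222979  -0.22391505  0.1956758 ] [ 0.55081208 -0.21917876  0.15612904] [ 0.47793126 -0.23128447  0.25069033]
[37.72, 5.83, 16.7, -0.2027, -0.3223, -0.0199]
[ 2.89623973e-06 -6.79877322e-02 -1.43292797e-01] [[ 1.   -0.   -0.  ]
 [-0.   -0.96 -0.27]
 [-0.    0.27 -0.96]] 321.0107939591313
```

```bash
cat > pre.py <<'E'
from h import *
from workcell import manip,cams
top=place(*H,[-.006-.0875*s35,.045,.124+.0875*c35])[0]
Rt=tool(H[2],np.radians(45)); g=top-.03*AX
tcp=g+.019*Rt.apply([0,0,1]); pre=tcp-.12*Rt.apply([0,0,1])
E
python3 - <<'E'
from pre import *
o=manip.get_obs(); print(rel(o,Rt,pre))
E
```

```text
[44.66, 6.89, 16.44, -0.2055, -0.3135, -0.0117]
```

move_arm(moves=[[44.66,6.89,16.44,-0.2055,-0.3135,-0.0117,0.0854],[44.66,6.89,16.44,-0.2055,-0.3135,-0.0117,0.0854],[44.66,6.89,16.44,-0.2055,-0.3135,-0.0117,0.0854],[44.66,6.89,16.44,-0.2055,-0.3135,-0.0117,0.0854],[44.66,6.89,16.44,-0.2055,-0.3135,-0.0117,0.0854],[44.66,6.89,16.44,-0.2055,-0.3135,-0.0117,0.0854],[44.66,6.89,16.44,-0.2055,-0.3135,-0.0117,0.0854],[44.66,6.89,16.44,-0.2055,-0.3135,-0.0117,0.0854],[44.66,6.89,16.44,-0.2055,-0.3135,-0.0117,0.0854],[44.66,6.89,16.44,-0.2055,-0.3135,-0.0117,0.0854]])

```text
clock: 1.1
position: [0.4689, -0.2329, 0.243]
ee_rot: [0.705, -0.597, 0.248, -0.292]
ft_force: [-0.6, -0.6, -0.6]
grip_width: 1.002
```

```bash
python3 - <<'E'
from pre import *
o=manip.get_obs(); print(o["clock"],np.round(o["joint_pos"],2),rel(o,Rt,pre),o["ft_force"])
w=cams.camera_params("wrist"); im=cams.camera("wrist")[:,:,::-1]; cv2.imwrite("pics/w1.png",im)
print(proj(w,[top,top-.0875*AX, tcp]).round(1))
E
```

```text
1.1 [ 1.08 -0.19 -0.31  2.2  -0.96  0.84 -0.06] [-0.01, -0.04, 0.11, -0.0001, 0.0004, 0.0003] [-0.63726681 -0.56494045 -0.59613026]
[[253.8 195.5]
 [253.9 185.3]
 [253.9 185.1]]
```

View pics/w1.png

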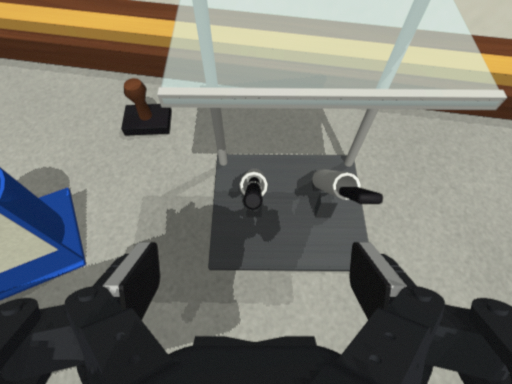

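The wrist view shows a round object with a steel band at (253,197), which is the pen, and a flat, turned handle at (363,195), which is the opener. The pen is centred between the fingers and the shelf edge lies above it, at row 98. Both tubes had been candidates, and the round pen is the left one. I'm advancing along the tool.

move_arm(moves=[[0,0,0,-0.001,0.003,0.02,0.0854],[0,0,0,-0.001,0.003,0.04,0.0854],[0,0,0,-0.001,0.003,0.06,0.0854],[0,0,0,-0.001,0.003,0.08,0.0854],[0,0,0,-0.001,0.003,0.1,0.0854],[0,0,0,-0.001,0.003,0.11,0.0854],[0,0,0,-0.001,0.003,0.12,0.0854],[0,0,0,-0.001,0.003,0.12,0.0854]])

```text
clock: 1.95
position: [0.5506, -0.2188, 0.1553]
ee_rot: [0.705, -0.597, 0.247, -0.292]
ft_force: [0.1, 0.5, -0.4]
grip_width: 1.003
```

```bash
python3 - <<'E'
from pre import *
o=manip.get_obs(); print(o["clock"],rel(o,Rt,tcp),o["ft_force"])
im=cams.camera("wrist")[:,:,::-1]; cv2.imwrite("pics/w2.png",im)
E
```

```text
1.95 [0.0, -0.01, -0.01, 0.0004, -0.003, -0.0003] [ 0.11206498  0.52726082 -0.44191588]
```

View pics/w2.png

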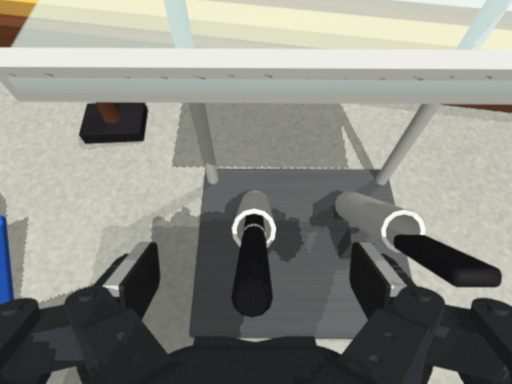

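The pen runs from (253,230) at the tube mouth to its top at (252,298), between the pads at (140,275) and (370,275). I'm closing the fingers.

move_arm(moves=[[0,0,0,0,0,0,0.005],[0,0,0,0,0,0,0.005],[0,0,0,0,0,0,0.005],[0,0,0,0,0,0,0.005],[0,0,0,0,0,0,0.005],[0,0,0,0,0,0,0.005],[0,0,0,0,0,0,0.005],[0,0,0,0,0,0,0.005],[0,0,0,0,0,0,0.005],[0,0,0,0,0,0,0.005]], grip_force=35)

```text
clock: 3.0
position: [0.5506, -0.2188, 0.1562]
ee_rot: [0.705, -0.597, 0.248, -0.292]
ft_force: [-3.1, 0.3, 3.9]
grip_width: 0.152
```

```bash
python3 - <<'E'
from pre import *
o=manip.get_obs(); print(o["clock"],o["grip_width"]*85.4,o["ft_force"])
im=cams.camera("wrist")[:,:,::-1]; cv2.imwrite("pics/w3.png",im)
for d in (.045,.09,.135): print(rel(o,Rt,np.array(o["position"])+d*AX))
E
```

```text
3.0 13.013931344139278 [-3.08033297  0.30955238  3.91109439]
[-0.04, -0.07, 0.05, 0.0001, -0.0078, -0.0443]
[-0.04, -0.07, 0.05, 0.0001, -0.0157, -0.0886]
[-0.04, -0.07, 0.05, 0.0002, -0.0235, -0.1329]
```

View pics/w3.png

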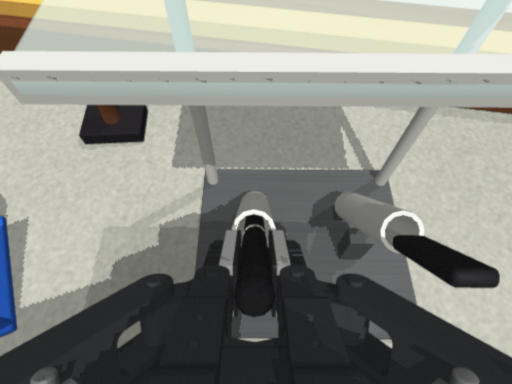

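The pen is between the pads at (255,265) and the opening is 13 mm, so it is gripped. I'm drawing it along the tube.

move_arm(moves=[[0,0,0,0,-0.0013,-0.0074,0.005],[0,0,0,0,-0.0026,-0.0148,0.005],[0,0,0,0,-0.0039,-0.0222,0.005],[0,0,0,0,-0.0052,-0.0295,0.005],[0,0,0,0,-0.0065,-0.037,0.005],[0,0,0,0,-0.0078,-0.0443,0.005]])

```text
clock: 3.65
position: [0.5246, -0.2229, 0.1935]
ee_rot: [0.705, -0.597, 0.248, -0.292]
ft_force: [0.6, -0.4, -0.5]
grip_width: 0.155
```

move_arm(moves=[[0,0,0,0,-0.0026,-0.0148,0.005],[0,0,0,0,-0.0052,-0.0295,0.005],[0,0,0,0,-0.0078,-0.0443,0.005],[0,0,0,0,-0.0104,-0.059,0.005],[0,0,0,0,-0.013,-0.0738,0.005],[0,0,0,0,-0.0157,-0.0886,0.005],[0,0,0,0,-0.0183,-0.1034,0.005],[0,0,0,0,-0.0183,-0.1034,0.005]])

```text
clock: 4.45
position: [0.4652, -0.2336, 0.2807]
ee_rot: [0.705, -0.597, 0.249, -0.291]
ft_force: [0.3, 0.1, 0.1]
grip_width: 0.149
```

```bash
python3 - <<'E'
from h import *
from workcell import manip,cams
o=manip.get_obs(); print(o["clock"],o["grip_width"]*85.4,o["ft_force"],o["position"])
f=lambda im,x,y,w,h,k:cv2.resize(im[y:y+h,x:x+w,::-1],None,fx=k,fy=k,interpolation=cv2.INTER_CUBIC)
w=cams.camera("wrist");s=cams.camera("scene")
cv2.imwrite("pics/p4.png",np.hstack([f(w,156,120,200,264,2),f(s,110,150,133,176,3)]))
# expected point if held at 151mm (grasp 170)
g=np.array(o["position"])-.019*R.from_quat(o["ee_rot"]).apply([0,0,1]);P=[g-.17*AX,g+.03*AX]
print(P,proj(cams.camera_params("scene"),P),proj(cams.camera_params("wrist"),P))
E
```

```text
4.45 12.741984215043388 [0.27984851 0.0963374  0.05123729] [ 0.46517948 -0.23356589  0.28074973]
[array([ 0.54808277, -0.21972223,  0.15490688]), array([ 0.43491798, -0.23851922,  0.31873729])] [[192.73528377 249.93909903]
 [148.8884953  195.21839167]] [[254.70094112 206.79318815]
 [256.28338383 295.88266662]]
```

View pics/p4.png

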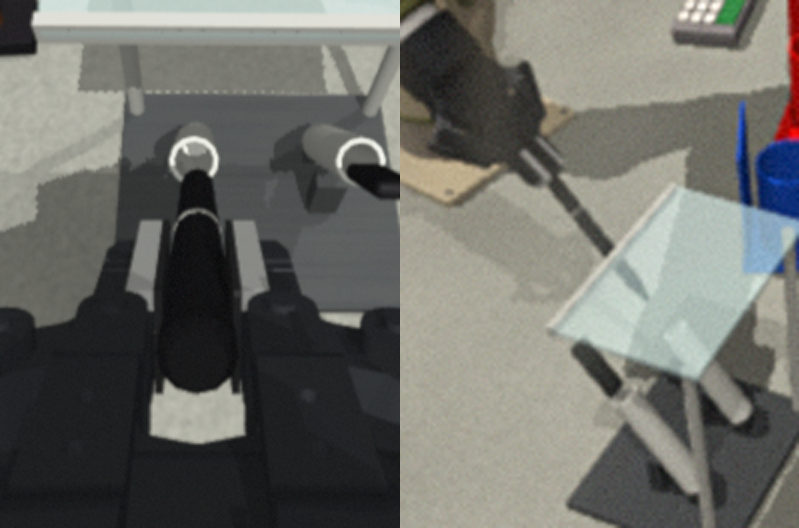

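Pen point is at scene (192,249) and wrist (253.5,206), and both match the expected positions within 1 px. It has come out cleanly and the opener is undisturbed. Now the route to the cup.

```bash
cat >> h.py <<'E'
# pen in tool frame: grasp 170 mm from the point, pen 10 deg steeper than the tool
GRIP=.17
def pentool(yaw,th,point,d=np.radians(10)):
    """tool pose putting pen point at `point`, pen leaning th back along heading yaw"""
    Rt=tool(yaw,th+d); a=np.array([-np.sin(th)*np.cos(yaw),-np.sin(th)*np.sin(yaw),np.cos(th)])
    return Rt, np.array(point)+GRIP*a+.019*Rt.apply([0,0,1]), a
E
python3 - <<'E'
from h import *
from workcell import manip
o=manip.get_obs();R0=R.from_quat(o["ee_rot"]);p=np.array(o["position"])
print("A",rel(o,R0,p+[-.06,0,.08]))
th=np.radians(24);f=place(*C,[.028,0,.015])[0]
_,_,a=pentool(C[2],th,f); Rt,t,_=pentool(C[2],th,f+.23*a)
oA=dict(o,position=p+[-.06,0,.08]); print("B from A",rel(oA,Rt,t),t)
E
```

```text
A [0.0, 0.0, 0.0, -0.0097, -0.0148, -0.0984]
B from A [-10.93, -10.58, -12.67, -0.4099, -0.1109, 0.1017] [0.48688427 0.19632166 0.36466647]
```

move_arm(moves=[[0,0,0,-0.002,-0.003,-0.02,0.005],[0,0,0,-0.004,-0.006,-0.04,0.005],[0,0,0,-0.006,-0.009,-0.06,0.005],[0,0,0,-0.008,-0.012,-0.08,0.005],[0,0,0,-0.0097,-0.0148,-0.0984,0.005],[0,0,0,-0.0097,-0.0148,-0.0984,0.005]])

```text
clock: 5.15
position: [0.4055, -0.2332, 0.3601]
ee_rot: [0.705, -0.597, 0.249, -0.291]
ft_force: [1.0, 0.2, -0.3]
grip_width: 0.15
```

move_arm(moves=[[-1,-1,-1.2,-0.04,-0.011,0.01,0.005],[-2,-2,-2.5,-0.08,-0.022,0.02,0.005],[-3,-3,-3.8,-0.12,-0.033,0.03,0.005],[-4.3,-4.2,-5,-0.16,-0.044,0.04,0.005],[-5.5,-5.3,-6.3,-0.2,-0.055,0.05,0.005],[-6.6,-6.4,-7.6,-0.24,-0.066,0.06,0.005],[-7.7,-7.4,-8.9,-0.28,-0.077,0.07,0.005],[-8.8,-8.5,-10.2,-0.32,-0.088,0.08,0.005],[-9.8,-9.5,-11.4,-0.36,-0.099,0.09,0.005],[-10.93,-10.58,-12.67,-0.4099,-0.1109,0.1017,0.005]])

```text
clock: 6.15
position: [0.4808, 0.1647, 0.3633]
ee_rot: [0.812, -0.506, 0.154, -0.248]
ft_force: [1.4, -1.6, -0.6]
grip_width: 0.147
```

```bash
python3 - <<'E'
from h import *
from workcell import manip,cams
o=manip.get_obs(); print(o["clock"],o["grip_width"]*85.4,o["ft_force"],o["position"],np.round(o["joint_pos"],2))
th=np.radians(24);f=place(*C,[.028,0,.015])[0]
_,_,a=pentool(C[2],th,f); Rt,t,_=pentool(C[2],th,f+.23*a);print(rel(o,Rt,t))
w=cams.camera_params("wrist");im=cams.camera("wrist")[:,:,::-1].copy();cv2.imwrite("pics/w5raw.png",im)
print("rimC,front,plateL,plateR,base-,base+,pen",proj(w,np.vstack([place(*C,[[0,0,.123],[-.042,0,.123],[.053,.055,.17],[.053,-.055,.17],[-.058,-.055,.008],[-.058,.055,.008]]),f+.23*a])).round(0).tolist())
cv2.imwrite("pics/w5.png",cv2.resize(im[:264,80:432],None,fx=2.2,fy=2.2,interpolation=cv2.INTER_CUBIC))
E
```

```text
6.15 12.593231389640215 [ 1.39981891 -1.60836215 -0.64604048] [0.48082475 0.16474273 0.36325416] [ 0.3  -0.41 -0.49  1.99 -0.4   0.96 -1.19]
[0.06, 0.22, 0.19, -0.0257, -0.0168, 0.0097]
rimC,front,plateL,plateR,base-,base+,pen [[236.0, 166.0], [235.0, 195.0], [191.0, 112.0], [279.0, 112.0], [273.0, 226.0], [205.0, 226.0], [228.0, 187.0]]
```

View pics/w5.png

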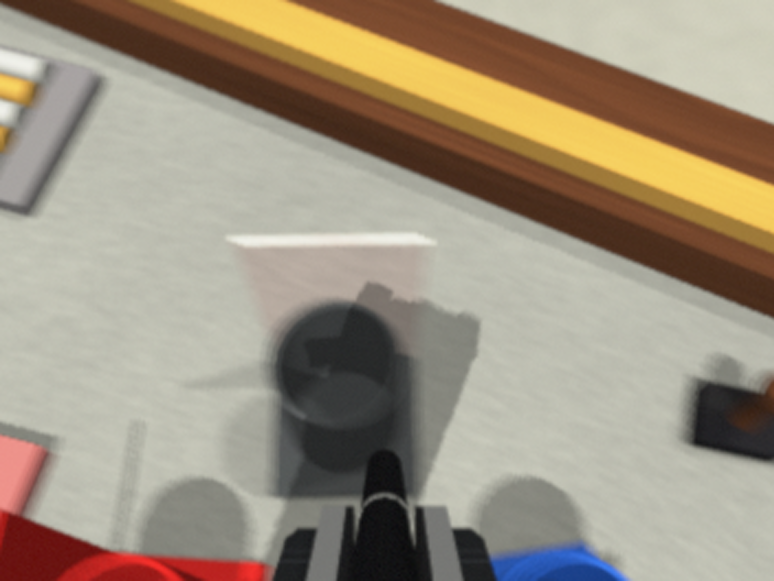

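The cup rim is near crop (338,360) and the plate runs from (228,240) to (435,240), roughly square to the view. The arm was still moving when this was taken, so I'll finish the move and measure again at rest.

move_arm(moves=[[0,0,0,0,0,0,0.005],[0,0,0,0,0,0,0.005],[0,0,0,0,0,0,0.005]])

```text
clock: 6.5
position: [0.4814, 0.1599, 0.3638]
ee_rot: [0.81, -0.508, 0.155, -0.248]
ft_force: [0.0, -0.5, -0.1]
grip_width: 0.148
```

```bash
python3 - <<'E'
from h import *
from workcell import manip,cams
o=manip.get_obs(); print(o["clock"],o["grip_width"]*85.4,o["ft_force"],o["joint_velocities"].round(3) if hasattr(o["joint_velocities"],'round') else 0)
th=np.radians(24);f=place(*C,[.028,0,.015])[0]
_,_,a=pentool(C[2],th,f); Rt,t,_=pentool(C[2],th,f+.23*a);print(rel(o,Rt,t))
w=cams.camera_params("wrist");im=cams.camera("wrist")[:,:,::-1].copy();cv2.imwrite("pics/w6raw.png",im)
np.save("w6.npy",np.r_[w["xyz"],w["rotation"],w["fx"],w["cx"],w["cy"]])
print("rimC,front,back,left,right,plateL,plateR,base-,base+,pen",proj(w,np.vstack([place(*C,[[0,0,.123],[-.04,0,.123],[.04,0,.123],[0,.04,.123],[0,-.04,.123],[.055,.055,.17],[.055,-.055,.17],[-.058,-.055,.008],[-.058,.055,.008]]),f+.23*a])).round(1).tolist())
cv2.imwrite("pics/w6.png",cv2.resize(im[90:260,150:370],None,fx=3.6,fy=3.5,interpolation=cv2.INTER_CUBIC))
E
```

```text
6.5 12.611960573365817 [ 0.00764337 -0.52076398 -0.10757803] [ 0.004 -0.008  0.007 -0.005  0.002  0.005 -0.002]
[0.03, 0.03, -0.09, -0.0304, -0.0177, 0.0109]
rimC,front,back,left,right,plateL,plateR,base-,base+,pen [[231.8, 164.7], [231.1, 193.1], [232.4, 138.0], [202.0, 164.8], [261.6, 164.7], [186.5, 109.7], [274.0, 109.6], [269.6, 225.3], [202.0, 225.4], [223.3, 185.9]]
```

View pics/w6.png

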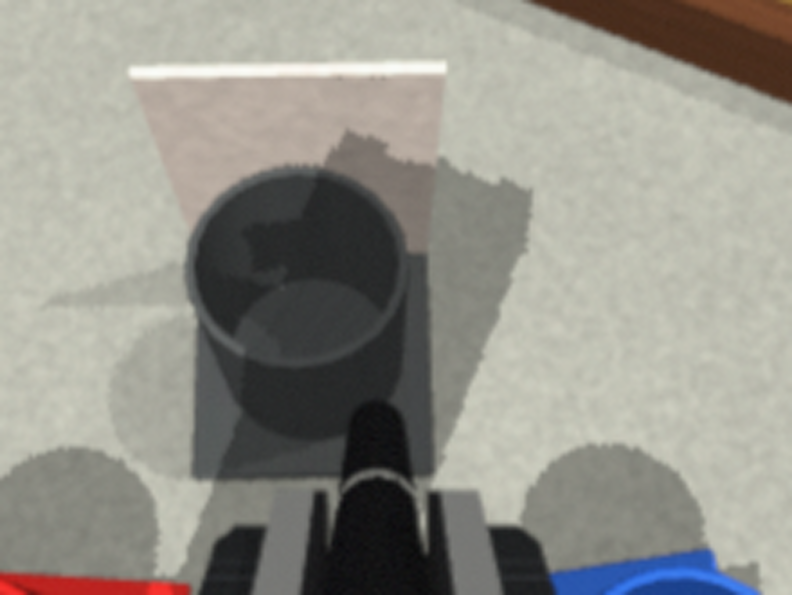

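```bash
cat > fitc.py <<'E'
from h import *
from workcell import manip
q=np.load("w6.npy");w=dict(xyz=q[:3],rotation=q[3:7],fx=q[7],fy=q[7],cx=q[8],cy=q[9])
P=np.array([[-.042,0,.123],[.042,0,.123],[0,.042,.123],[0,-.042,.123],[.055,.055,.17],[.055,-.055,.17],[-.058,-.055,.008],[-.058,.055,.008]])
uv=np.array([[232.4,195.1],[232.4,137.1],[201.7,165],[263.1,165],[186.1,109.2],[274.2,109],[270.6,226.6],[203.3,226.6]])
r=least_squares(lambda q:(proj(w,place(*q,P))-uv).ravel(),C);C2=r.x
E
python3 - <<'E'
from fitc import *
print(C2,np.degrees(C2[2]),r.fun.round(1))
o=manip.get_obs();R0=R.from_quat(o["ee_rot"])
g=np.array(o["position"])-.019*R0.apply([0,0,1])
# pen leaning: tool z rotated toward -x by 10deg
hd=R0.apply([0,0,1])*[1,1,0];yaw=np.arctan2(hd[1],hd[0]);tl=np.arccos(-R0.apply([0,0,1])[2]);th0=tl-np.radians(10)
a0=np.array([-np.sin(th0)*np.cos(yaw),-np.sin(th0)*np.sin(yaw),np.cos(th0)])
print("yaw,tilt",np.degrees([yaw,tl]),"pt px",proj(w,[g-.17*a0]),"seen 254,204.5")
E
sed -i "s/^H=.*/&/" h.py
```

```text
[0.59843831 0.24955338 0.46190612] 26.465271316264758 [-0.4 -0.2  0.3 -0.1 -0.6  0.4  0.6 -0.2  0.5  1.2  0.   0.6 -0.1 -1.3
 -0.5 -0.6]
yaw,tilt [25.91079963 33.9850001 ] pt px [[254.48384856 206.76392591]] seen 254,204.5
```

```bash
sed -i 's/C=np.array(\[.5985,.2505,.4519\])/C=np.array([.5984,.2496,.4619])/' h.py; python3 - <<'E'
from h import *
from workcell import manip
o=manip.get_obs()
th=np.radians(24);f=place(*C,[.028,0,.015])[0]
_,_,a=pentool(C[2],th,f)
Rt,t,_=pentool(C[2],th,f+.18*a);print(rel(o,Rt,t))
o2=dict(o,position=t,ee_rot=Rt.as_quat())
for d in(.09,.008): Rt,t,_=pentool(C[2],th,f+d*a);print(d,rel(o2,Rt,t))
E
```

```text
[0.01, -0.31, -0.58, -0.0287, -0.0085, 0.0601]
0.09 [0.0, -0.0, 0.0, -0.0, 0.0156, 0.0886]
0.008 [0.0, -0.0, 0.0, -0.0, 0.0299, 0.1694]
```

move_arm(moves=[[0,-0.3,-0.6,-0.0145,-0.004,0.02,0.005],[0,-0.3,-0.6,-0.0287,-0.0085,0.04,0.005],[0,-0.3,-0.6,-0.0287,-0.0085,0.0601,0.005],[0,-0.3,-0.6,-0.0287,-0.0085,0.0601,0.005],[0,-0.3,-0.6,-0.0287,-0.0085,0.0601,0.005]])

```text
clock: 7.05
position: [0.5054, 0.2035, 0.3196]
ee_rot: [0.813, -0.503, 0.154, -0.248]
ft_force: [-0.1, -0.5, 0.0]
grip_width: 0.15
```

```bash
python3 - <<'E'
from h import *
from workcell import manip,cams
o=manip.get_obs();th=np.radians(24);f=place(*C,[.028,0,.015])[0]
_,_,a=pentool(C[2],th,f)
Rt,t,_=pentool(C[2],th,f+.18*a);print(o["clock"],o["ft_force"],rel(o,Rt,t))
f=lambda im,x,y,w,h,k:cv2.resize(im[y:y+h,x:x+w,::-1],None,fx=k,fy=k,interpolation=cv2.INTER_CUBIC)
w=cams.camera("wrist");s=cams.camera("scene")
cv2.imwrite("pics/p7.png",np.hstack([f(w,156,60,200,264,2),f(s,230,120,100,132,4)]))
E
```

```text
7.05 [-0.07345671 -0.48314284  0.04221546] [0.02, -0.01, 0.04, 0.0002, 0.0003, 0.0005]
```

View pics/p7.png

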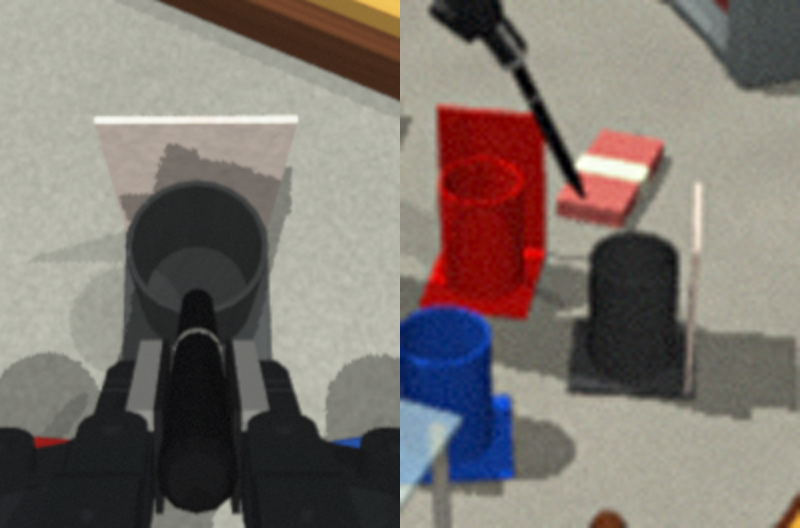

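The pen point at (197,295) is centred in front of the cup at (197,245), with the plate square to the view. I'm inserting it along the pen axis.

move_arm(moves=[[0,0,0,0,0.0026,0.015,0.005],[0,0,0,0,0.0053,0.03,0.005],[0,0,0,0,0.0079,0.045,0.005],[0,0,0,0,0.0106,0.06,0.005],[0,0,0,0,0.0132,0.075,0.005],[0,0,0,0,0.0156,0.0886,0.005],[0,0,0,0,0.0156,0.0886,0.005]])

```text
clock: 7.85
position: [0.538, 0.2201, 0.2365]
ee_rot: [0.814, -0.503, 0.154, -0.248]
ft_force: [-1.1, -0.2, -0.4]
grip_width: 0.153
```

move_arm(moves=[[0,0,0,0,0.0018,0.01,0.005],[0,0,0,0,0.0035,0.02,0.005],[0,0,0,0,0.0053,0.03,0.005],[0,0,0,0,0.007,0.04,0.005],[0,0,0,0,0.0088,0.05,0.005],[0,0,0,0,0.0106,0.06,0.005],[0,0,0,0,0.0124,0.07,0.005],[0,0,0,0,0.0124,0.07,0.005]])

```text
clock: 8.65
position: [0.5641, 0.2334, 0.1718]
ee_rot: [0.814, -0.503, 0.154, -0.248]
ft_force: [-0.9, -0.3, 0.9]
grip_width: 0.152
```

```bash
python3 - <<'E'
from h import *
from workcell import manip
o=manip.get_obs();print(o["clock"],o["ft_force"],o["torque"])
def st(th,x,z): 
    Rt,t,_=pentool(C[2],np.radians(th),place(*C,[x,0,z])[0]);return rel(o,Rt,t)
print(st(24,.028,.0245),st(27.5,.030,.020),st(29,.031,.017),st(29,.031,.013))
E
```

```text
8.65 [-0.85462072 -0.30213965  0.92284499] [-0.33447892  0.58285037 -0.03785521]
[0.04, 0.02, 0.09, 0.0008, -0.0019, 0.0106] [3.54, 0.02, 0.09, 0.0008, 0.0081, 0.0139] [5.04, 0.02, 0.09, 0.0008, 0.0129, 0.0165] [5.04, 0.02, 0.09, 0.0008, 0.0151, 0.0198]
```

```bash
python3 - <<'E'
from h import *
from workcell import manip
o=manip.get_obs()
def st(th,x,z): 
    Rt,t,_=pentool(C[2],np.radians(th),place(*C,[x,0,z])[0]);return rel(o,Rt,t)
for a in((26,.030,.025),(28,.031,.020),(28,.031,.017),(28,.031,.014),(28,.031,.011)):print(st(*a))
E
```

```text
[2.04, 0.02, 0.09, 0.0008, 0.0014, 0.0104]
[4.04, 0.02, 0.09, 0.0008, 0.0086, 0.0143]
[4.04, 0.02, 0.09, 0.0008, 0.0103, 0.0168]
[4.04, 0.02, 0.09, 0.0008, 0.0119, 0.0193]
[4.04, 0.02, 0.09, 0.0008, 0.0136, 0.0218]
```

move_arm(moves=[[1,0,0,0.0004,0.0007,0.005,0.005],[2,0,0,0.0008,0.0014,0.0104,0.005],[3,0,0,0.0008,0.005,0.0123,0.005],[4,0,0,0.0008,0.0086,0.0143,0.005],[4,0,0,0.0008,0.0103,0.0168,0.005],[4,0,0,0.0008,0.0103,0.0168,0.005]])

```text
clock: 9.25
position: [0.5653, 0.2331, 0.1531]
ee_rot: [0.804, -0.497, 0.172, -0.277]
ft_force: [0.2, -0.3, -0.6]
grip_width: 0.154
```

move_arm(moves=[[0,0,0,0,0.0005,0.0008,0.005],[0,0,0,0,0.001,0.0016,0.005],[0,0,0,0,0.001,0.0016,0.005]])

```text
clock: 9.55
position: [0.5655, 0.2335, 0.1511]
ee_rot: [0.804, -0.497, 0.172, -0.277]
ft_force: [0.1, 0.2, -0.6]
grip_width: 0.156
```

move_arm(moves=[[0,0,0,0,0.0005,0.0008,0.005],[0,0,0,0,0.0005,0.0008,0.005]])

```text
clock: 9.75
position: [0.5654, 0.2334, 0.1499]
ee_rot: [0.804, -0.497, 0.172, -0.277]
ft_force: [0.6, -0.2, -0.1]
grip_width: 0.15
```

move_arm(moves=[[0,0,0,0,0.0005,0.0008,0.005],[0,0,0,0,0.0005,0.0008,0.005]])

```text
clock: 9.95
position: [0.5655, 0.2334, 0.1489]
ee_rot: [0.804, -0.497, 0.172, -0.277]
ft_force: [-0.5, -0.0, -0.7]
grip_width: 0.151
```

move_arm(moves=[[0,0,0,0,0.0005,0.0008,0.005],[0,0,0,0,0.0005,0.0008,0.005]])

```text
clock: 10.15
position: [0.5655, 0.2335, 0.148]
ee_rot: [0.804, -0.497, 0.172, -0.277]
ft_force: [-0.5, 0.2, -0.7]
grip_width: 0.152
```

move_arm(moves=[[0,0,0,0,0.0005,0.0008,0.005],[0,0,0,0,0.0005,0.0008,0.005]])

```text
clock: 10.35
position: [0.5657, 0.2336, 0.1471]
ee_rot: [0.804, -0.497, 0.172, -0.277]
ft_force: [0.5, -0.9, -0.3]
grip_width: 0.153
```

move_arm(moves=[[0,0,0,0,0.0005,0.0008,0.005],[0,0,0,0,0.0005,0.0008,0.005]])

```text
clock: 10.55
position: [0.566, 0.2337, 0.1465]
ee_rot: [0.804, -0.497, 0.172, -0.277]
ft_force: [-2.0, -0.4, 3.0]
grip_width: 0.155
```

move_arm(moves=[[0,0,0,0,0.0005,0.0008,0.005],[0,0,0,0,0.0005,0.0008,0.005]])

```text
clock: 10.75
position: [0.5663, 0.2339, 0.1459]
ee_rot: [0.804, -0.497, 0.172, -0.277]
ft_force: [0.5, 1.3, 1.4]
grip_width: 0.157
```

move_arm(moves=[[0,0,0,0,0.0005,0.0008,0.005],[0,0,0,0,0.0005,0.0008,0.005]])

```text
clock: 10.95
position: [0.5668, 0.2341, 0.1454]
ee_rot: [0.804, -0.497, 0.172, -0.278]
ft_force: [-2.6, -1.2, 7.2]
grip_width: 0.155
```

```bash
python3 - <<'E'
from h import *
from workcell import manip,cams
o=manip.get_obs();print(o["clock"],o["ft_force"],o["torque"],o["position"])
R0=R.from_quat(o["ee_rot"]);g=np.array(o["position"])-.019*R0.apply([0,0,1])
z=R0.apply([0,0,1]);th=np.arccos(-z[2])-np.radians(10);a=np.array([-np.sin(th)*np.cos(C[2]),-np.sin(th)*np.sin(C[2]),np.cos(th)])
P=g-.17*a;print(np.degrees(th),R.from_euler('z',-C[2]).apply(P-[C[0],C[1],0]))
w=cams.camera_params("wrist")
print(proj(w,[g,g+.03*a,g-.02*a,g-.032*a]).round(0).tolist())
f=lambda im,x,y,w,h,k:cv2.resize(im[y:y+h,x:x+w,::-1],None,fx=k,fy=k,interpolation=cv2.INTER_CUBIC)
cv2.imwrite("pics/p8.png",np.hstack([f(cams.camera("wrist"),156,120,200,264,2),f(cams.camera("scene"),230,120,100,132,4)]))
E
```

```text
10.95 [-2.63094065 -1.18210759  7.23625633] [0.0424308  0.03370619 0.02546782] [0.56680067 0.23409121 0.14541825]
28.145458293610492 [0.033256   0.00019595 0.01046271]
[[254.0, 266.0], [254.0, 295.0], [254.0, 252.0], [254.0, 246.0]]
```

View pics/p8.png

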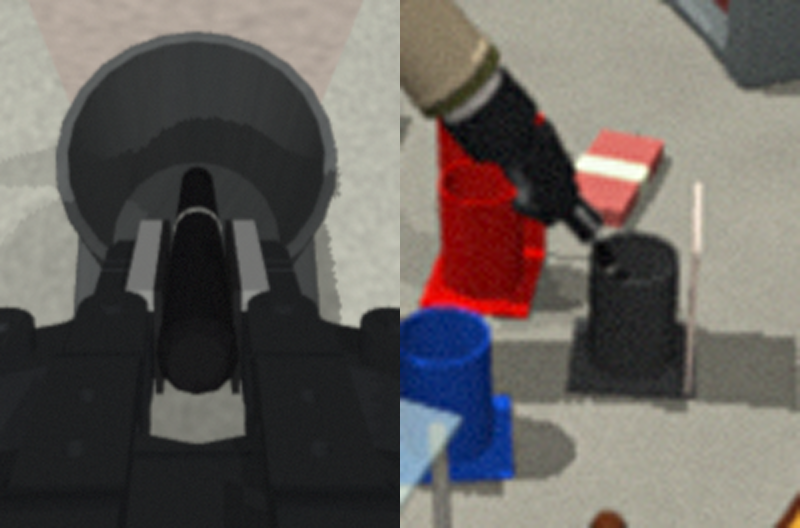

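The wrist view shows the pen centred in the cup with its point at the floor (197,170), and a 7 N mostly upward force confirms the floor contact. The cup in the scene view has not moved. I'll ease the load and lean the pen towards the rim before letting go.

```bash
python3 - <<'E'
from h import *
from workcell import manip
o=manip.get_obs()
for th,z in((28.8,.0108),(29.5,.0108),(30.2,.0108)):
    Rt,t,_=pentool(C[2],np.radians(th),place(*C,[.0333,0.0002,z])[0]);print(rel(o,Rt,t))
E
```

```text
[0.66, 0.01, 0.14, 0.0, 0.0014, -0.0005]
[1.36, 0.01, 0.14, 0.0, 0.0032, -0.0009]
[2.06, 0.01, 0.14, 0.0, 0.0051, -0.0012]
```

move_arm(moves=[[0.3,0,0,0,0.0007,-0.0003,0.005],[0.65,0,0,0,0.0014,-0.0005,0.005],[1,0,0,0,0.0023,-0.0007,0.005],[1.35,0,0,0,0.0032,-0.0009,0.005],[1.35,0,0,0,0.0032,-0.0009,0.005]])

```text
clock: 11.55
position: [0.5643, 0.2329, 0.1444]
ee_rot: [0.801, -0.494, 0.178, -0.288]
ft_force: [4.2, 2.8, 3.6]
grip_width: 0.153
```

move_arm(moves=[[0.35,0,0,0,0.0009,-0.0001,0.005],[0.7,0,0,0,0.0019,-0.0003,0.005],[0.7,0,0,0,0.0019,-0.0003,0.005]])

```text
clock: 11.85
position: [0.5634, 0.2324, 0.1442]
ee_rot: [0.799, -0.493, 0.182, -0.293]
ft_force: [5.3, 3.0, 5.4]
grip_width: 0.157
```

Contact has moved to the rim, pushing forward and up by about 5 N each, so the pen is leaning on it. I'm releasing.

move_arm(moves=[[0,0,0,0,0,0,0.018],[0,0,0,0,0,0,0.025],[0,0,0,0,0,0,0.035],[0,0,0,0,0,0,0.045],[0,0,0,0,0,0,0.045],[0,0,0,0,0,0,0.045]], grip_force=20)

```text
clock: 12.45
position: [0.5616, 0.2315, 0.142]
ee_rot: [0.799, -0.494, 0.18, -0.291]
ft_force: [0.0, 0.2, -0.5]
grip_width: 0.525
```

move_arm(moves=[[0,0,0,0,0,-0.01,0.045],[0,0,0,0,0,-0.03,0.045],[0,0,0,0,0,-0.05,0.045],[0,0,0,0,0,-0.07,0.045],[0,0,0,0,0,-0.09,0.045],[0,0,0,0,0,-0.11,0.045],[0,0,0,0,0,-0.13,0.045],[0,0,0,0,0,-0.15,0.045],[0,0,0,0,0,-0.15,0.045],[0,0,0,0,0,-0.15,0.045]])

```text
clock: 13.45
position: [0.4755, 0.1886, 0.257]
ee_rot: [0.799, -0.494, 0.181, -0.291]
ft_force: [0.3, -0.3, -0.6]
grip_width: 0.529
```

```bash
python3 - <<'E'
from h import *
from workcell import manip,cams
o=manip.get_obs();print(o["clock"],o["ft_force"],o["position"])
w=cams.camera_params("wrist")
th=np.radians(30.7);k=np.array([-np.sin(th),0,np.cos(th)])
p=place(*C,[[0,0,.123],[-.042,0,.123],[.055,.055,.17],[.055,-.055,.17],np.array([.035,0,.014])+.2*k,[.035,0,.014]])
print(proj(w,p).round(0).tolist(),proj(cams.camera_params("scene"),p).round(0).tolist())
f=lambda im,x,y,w,h,k:cv2.resize(im[y:y+h,x:x+w,::-1],None,fx=k,fy=k,interpolation=cv2.INTER_CUBIC)
cv2.imwrite("pics/p9.png",np.hstack([f(cams.camera("wrist"),156,60,200,264,2),f(cams.camera("scene"),230,120,100,132,4)]))
E
```

```text
13.45 [ 0.31020874 -0.25958309 -0.55142372] [0.47549695 0.18857426 0.25696173]
[[255.0, 150.0], [254.0, 187.0], [199.0, 77.0], [311.0, 77.0], [255.0, 181.0], [254.0, 170.0]] [[288.0, 184.0], [277.0, 183.0], [304.0, 166.0], [304.0, 183.0], [270.0, 168.0], [297.0, 208.0]]
```

View pics/p9.png

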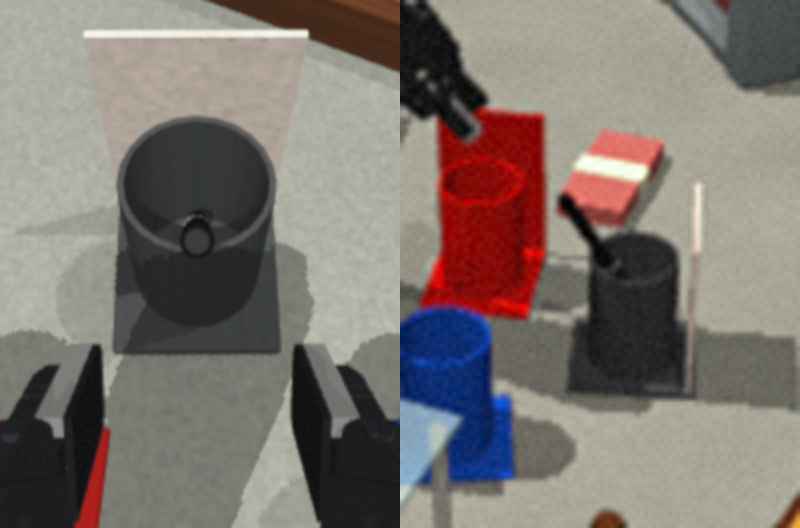

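The pen leans on the front rim with its top at wrist pixel (254,178), against a predicted (255,181). The plate is at columns 198–310, against a predicted 199–311, so the cup hasn't moved. The gripper is clear.

```bash
python3 -c "
from workcell import manip
print(manip.hand_in())"
```

```text
the job is handed in; nothing more can be done
None
```

The round black pen is in the black cup with the white plate. It leans on the rim side farthest from the plate, and I handed the job in with the clock at about 13.5 s.

- **Pen:** I drew it out along its tube and kept hold of it until the point met the cup floor. Contact force was about 7 N, mostly upward. I then leaned it onto the rim before letting go.
- **Final lean:** In the last wrist picture the pen's top is within 3 px of where a square lean of about 31° should put it.
- **Cup:** The plate is within about 1 px of where I measured it before inserting the pen, so the cup has not visibly shifted or tipped.
- **Bystanders:** The opener looked undisturbed when last seen, just after the pen came out. The bundle looks unchanged in the final picture. The stamp is barely in that view, so I did not check it again, but the arm did not go near it.
- **One disagreement:** Floor contact came about 4 mm lower than computed, probably from grip and calibration error. The direction of the force and the picture both showed it was the floor.

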